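# Lock the polishing barrel's cover and lift it out of its socket block

### The job

The charged polishing barrel stands in the socket block on the bench with its cover on but not locked. Turn the lock ring clockwise, as seen from above, all the way to its locked mark, then take the barrel by the black knob on its cover, lift it straight up out of the block and hold it level and still over the block, its foot about 10 cm above the bench, ready for me to take. Hold it so for a couple of seconds and finish while still holding it by the knob; leave the other things on the bench alone.

Things in the scene. Friction and masses are not known exactly. Their poses are not given: they have to be found in the camera images.
- socket_block: grey-painted metal block 80 x 80 x 24 mm screwed to the bench, with a 37 mm square recess 14 mm deep in the middle of its top; origin at the centre of its underside, z up, x and y along its sides. It cannot move.
- barrel: round steel barrel, 57 mm in diameter, upright, 0.3 to 0.6 kg; origin at the centre of the underside of its square foot (34 mm square, 16 mm high, 3 mm loose in the recess), which rests 10 mm above the bench; z up. Round body from 16 to 66 mm above the origin, then a 40 mm neck with three bayonet lugs up to 80 mm, hidden by the lock ring.
- cover: the barrel's loose steel cover, 53 mm in diameter, 4 mm thick, with a black knob and a captive lock ring (together 0.17 kg); origin on the axis at the plate's underside, 80 mm above the barrel's origin; z up. Keyed to the barrel (5 degrees of play). Black bar on the plate 30 degrees from its x towards its y axis: locked mark; dot on its y axis: open mark. Unlocked, it lifts off; locked, 2 mm of play.
- knob_grip (a point): the centre of the cover's black round knob: 26 mm in diameter, its upright side from 9 mm below to 9 mm above this point, on a 14 mm stem; the lock ring's top is 21.5 mm below this point, so fingertips have just that room beside the knob. Axes as the cover's.
- ring_grip (a point): centre of the dark steel lock ring, on the barrel's axis at mid height of its two thumb pads. Ring 60 mm in diameter, knurled; two flat thumb pads at its +y and -y sides (this point's axes turn with the ring), 63 mm over both, 22 mm wide, from 9 mm below to 9 mm above this point. White index line above the +y pad. The knob stands up in the middle to 40 mm above this point.
- lock_ring (a joint): angle of the lock ring on the cover, rad: grows clockwise as seen from above; 0 open (index line at the dot), 1.047 at the stop (index line at the locked mark). Friction 0.08 N m; it stays where it is left. The ring drags cover and barrel along through their play (together about 10 degrees) first.
- dish: bystander: white enamel dish, 75 mm wide, 15 mm high
- tin: bystander: small black round tin, 41 mm wide, 24 mm high
- pliers: bystander: round-nose pliers lying flat, 140 mm long
- tweezers: bystander: steel tweezers lying flat, 150 mm long
- brush: bystander: wooden brass-wire brush, 178 mm long, 22 mm high
- tape: bystander: rolled measuring tape, 54 mm wide, 16 mm high
Things that resemble listed ones, but are neither listed nor needed, are in the scene too. What is shaped like the barrel but green is not meant.

How it is judged:
By the outcome, as a careful person would: the job done as asked, in the order asked, and still so for the second after the job is handed in, while the arm keeps its last pose, push and grip.
It also fails if it takes over 51 s, if anything falls off the work surface, if the arm or the gripper's body presses on something with over 40 N, if the wrist force passes 120 N, or if a joint passes its speed limit or range.

### The arm

A 7-joint arm with a two-finger parallel gripper is mounted at the origin on a cart in front of the work surface, level with it; the furniture and walls round the work are solid. World frame = base frame: x ahead of the robot, y to its left, z up, the work surface at z = 0. Lengths are in m, angles in degrees, forces in N, time in s.
With the tool pointing down it reaches from about 0.425 to 0.875 m from the base axis. Payload 4.7 kg.
Tool frame: the origin (TCP) lies on the centre line of the jaws, within the pads' length; the fingertips stand 11 mm ahead of it and the grasp point (between the pads) lies 8 mm behind it (finger_overhang is the x of the fingertips in the tool frame, in m); x points along the fingers, z is the direction in which the jaws open and shut, and the axes are right-handed (so a half turn about x gives the same grasp; the last joint's range is limited). The gripper opens to 87 mm and grips with 3 to 60 N. Pads are 19 mm wide; open, the fingers measure 117 mm over their backs; the gripper's body (75 mm by 190 mm) begins 51 mm behind the grasp point.
Start: joints at [-72.932, 18.392, -4.016, 83.108, 1.295, 78.541, -3.26], TCP at [0.182, 0.624, 0.234] pointing down, gripper open.
Joint ranges: [-163.93, 163.93], [-17.29, 119.83], [-79.2, 71.16], [3.27, 140.29], [-89.18, 269.18], [5.43, 117.66], [-154.24, 154.24]. Speed limits (degrees/s): [147.25, 147.25, 180, 180, 180, 180, 180].

### API

Orientations are given as [roll, pitch, yaw] about the fixed x, y, z axes, in that order (R = Rz(yaw) Ry(pitch) Rx(roll)).
In Python, from cell import get_obs, read_camera, sign_off, cut_out, finger_overhang gives the robot as it stands.
- The arm moves only by the tool servo_tool, never from a script. Its argument "rows" is one flat list of numbers, 5 for each row, row after row: the shift along the world's x, y, z in mm, then the turn about the world's z in degrees, then the closure, from 0 (fully open) to 1 (shut). A call has 1 to 10 rows; each row is the pose to reach, as a shift and turn from the pose commanded when the call began; what a row does not reach only later rows make up. A row lasts 1/12 s, in which the tool goes at most 41.7 mm and 7.16 degrees, less where a joint would pass 70% of its speed; a pose out of reach is approached as far as the arm can. A call with a gripper value outside its range is refused whole. The fingers move at their own pace and stop on an object; "force" is the grip in N (left out, the last holds). Time passes only in rows, so rows that repeat a pose let the fingers close. It gives the time, the measured TCP pose, the force and the opening at its end, in the units of the state.
- get_obs(): the state, without advancing time (a new reading comes with each control period).
- read_camera(name): name is "side" or "top" or "wrist"; returns a dict with "frame" (384x512x3 uint8, blue, green, red), "range_z" (384x512 float32, m along the optical axis (not along the pixel's ray), 0 where there is no reading), "intrinsics" (3x3 intrinsics, pixels), "cam_to_world" (4x4, takes a point from camera to world coordinates); the wrist camera has in their place "tool_from_camera" (4x4, takes a point from camera to tool coordinates, whose origin is the TCP and whose axes are the tool frame's). Camera axes: x right, y down, z forward; pixel columns grow to the right and rows downward; lengths in m; the calibration is good to about 2 mm. The wrist camera is an equidistant fisheye: a pixel r from the principal point sees the ray r / f radians off the axis. A picture is of the moment at which its call begins: read the wrist's pose just before it.
- sign_off(): hands the job in, once; it reports no verdict.
Trained networks look in a picture, given as the dict that the camera call returned (one of the last four; its "shot" number tells which), for a name from the list of things; names that differ only in an ending like _2 or _b are one class to them, and where a whole thing is asked for, a point or a joint stands for the part that bears it (a point fixed in the world has none). Each returns a list of dicts, best first, with "score" (0 to 1); they miss things now and then, are a little off and sometimes report something else, mostly with a low value. They report only what shows in the picture. A call takes as long as a camera call. They do not tell look-alikes from the thing itself.
- cut_out(name, picture): "pixels" (384x512 bool, what is visible of it) and "extent" ([centre column, centre row, width, height] in pixels, round what is visible of it).
The state is a dict: "time_s": time; "qpos": joint angles; "joint_velocities": joint speeds; "effort": joint torques, N m; "tool_pos": TCP position; "tool_rot": TCP orientation; "force": force on the tool from outside, world axes, zero at the start; "wrist_torque": the same for the moment, N m; "grip_width": finger opening in m.
Only numpy, scipy, OpenCV 4.12 (cv2) and the standard library are available. Lean on these libraries where they do the work, as an engineer would, in place of code of your own. Each camera call takes 0.05 s, during which the arm holds its last target.

## Working session

There is one attempt and no reset: what is moved stays moved. The work goes in short steps, Python scripts to look and compute and a tool call to move; the robot and the scene stay as the last step left them, time stands still between calls to the robot, and variables do not carry over. Pictures are saved under pics/ and viewed, and the job is handed in when it is done.

Besides the shell and the picture viewer there is one more tool, called after "Emit:" by a JSON object that holds its "method" and its "body". servo_tool: Moves the arm, as the interface text tells. Its arguments: {"type":"object","properties":{"rows":{"type":"array"},"force":{"type":"number"}},"required":["rows"]}

```bash
mkdir -p pics; ls
cat > h.py <<'E'
import numpy as np, cv2
from cell import get_obs, read_camera, sign_off, cut_out, finger_overhang
def toworld(d,pix=None,u=None,v=None,z=None):
    K=np.array(d["intrinsics"]);T=np.array(d["cam_to_world"])
    if pix is not None:
        v,u=np.nonzero(pix&(d["range_z"]>0)); z=d["range_z"][v,u]
    u=np.asarray(u,float);v=np.asarray(v,float);z=np.asarray(z,float)
    P=np.stack([(u-K[0,2])/K[0,0]*z,(v-K[1,2])/K[1,1]*z,z],-1)
    return P@T[:3,:3].T+T[:3,3]
E
python3 - <<'E'
from h import *
o=get_obs(); print(o)
for n in ["side","top"]:
    d=read_camera(n); cv2.imwrite(f"pics/{n}0.png",d["frame"]); print(n,d["shot"],d["intrinsics"],d["cam_to_world"])
    for nm in ["barrel","cover","socket_block","ring_grip","knob_grip"]:
        for r in cut_out(nm,d)[:4]:
            w=toworld(d,r["pixels"]); print(nm,round(r["score"],2),np.round(r["extent"]),np.round(np.median(w,0),3),np.round(w.max(0),3) if len(w) else None)
E
```

```text
pics
{'time_s': 0.0, 'qpos': array([-72.93148931,  18.43919086,  -4.01448861,  83.17423736,
         1.29804945,  78.54111978,  -3.25994021]), 'joint_velocities': array([ 0.0267745 , -0.06755133, -0.04569006,  0.01390161,  0.04169318,
        0.03505129,  0.00802878]), 'effort': array([-2.66162806e-04, -4.91307592e+01, -4.04493660e-01, -3.12510073e+01,
       -6.40203897e-02,  4.41829709e-02,  1.87916321e-04]), 'tool_pos': array([0.18193338, 0.62346837, 0.23246571]), 'tool_rot': array([-175.25566067,   89.89048501, -101.51475761]), 'force': array([-0.16415158, -0.86372892,  0.89883545]), 'wrist_torque': array([-0.01674966, -0.02071601,  0.03091622]), 'grip_width': 0.08709166496187078}
side 1 [[410.34452165   0.         257.05431625]
 [  0.         410.34452165 191.40970423]
 [  0.           0.           1.        ]] [[ 0.9560057  -0.18505195  0.22761562  0.32720393]
 [-0.29304    -0.63799259  0.71210464 -0.46017486]
 [ 0.01344073 -0.74747658 -0.66415217  0.65378033]
 [ 0.          0.          0.          1.        ]]
barrel 0.62 [288. 239.  28.  24.] [0.548 0.031 0.053] [0.583 0.061 
[... 718 characters left out ...]
11   0.         257.04382865]
 [  0.         366.79487311 194.09738369]
 [  0.           0.           1.        ]] [[-0.00783614 -0.99939712  0.03382288  0.47521554]
 [-0.99933792  0.00662494 -0.03577468  0.17474651]
 [ 0.03552903 -0.03408082 -0.99878736  0.95671416]
 [ 0.          0.          0.          1.        ]]
barrel 0.26 [295. 173.  28.  29.] [0.558 0.058 0.097] [0.599 0.089 0.132]
cover 0.75 [248. 198.  33.  30.] [0.505 0.167 0.004] [0.541 0.203 0.022]
socket_block 0.76 [290. 175.  38.  39.] [0.537 0.08  0.025] [0.604 0.106 0.097]
ring_grip 0.75 [292. 172.  27.  26.] [0.561 0.053 0.097] [0.593 0.087 0.102]
knob_grip 0.72 [296. 171.  31.  26.] [0.558 0.059 0.097] [0.599 0.089 0.132]
```

View pics/side0.png

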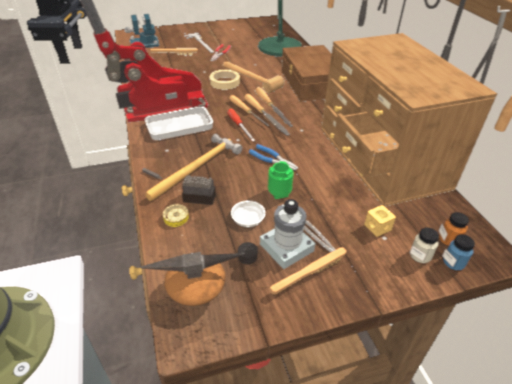

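View pics/top0.png

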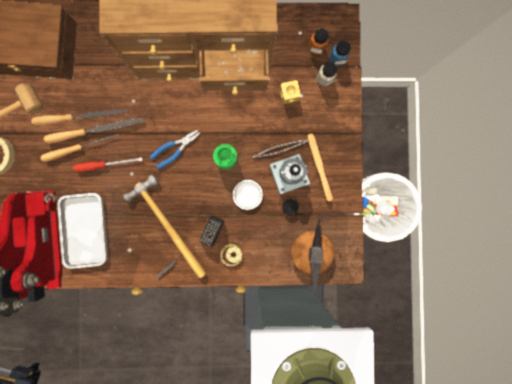

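Run:
```python
import cv2
a=cv2.imread("pics/side0.png")[170:280,240:350]; b=cv2.imread("pics/top0.png")[135:215,255:335]
cv2.imwrite("pics/crop0.png",cv2.hconcat([cv2.resize(a,(400,400),interpolation=2),cv2.resize(b,(400,400),interpolation=2)]))
```

```text
(no output)
```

View pics/crop0.png

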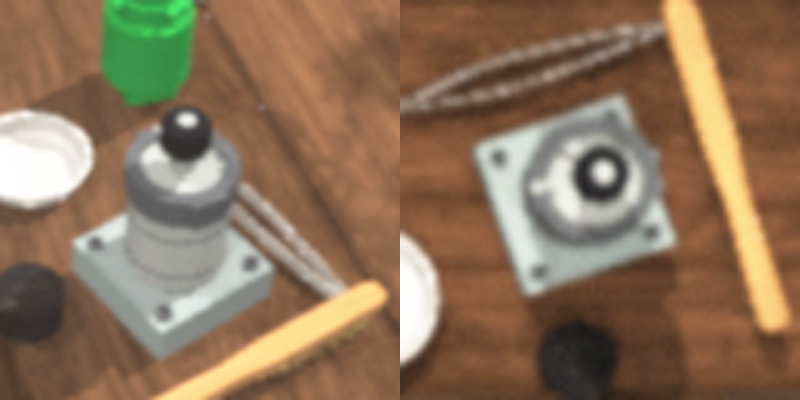

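The barrel is the grey one at top (291,172) and side (290,225). Look-alikes:
- The green barrel, at top (225,155) and side (280,181), is the wrong one by the task text.
- The black tin, at top (290,207), could pass for the knob.
- The yellow cube, at top (291,92), resembles the block.

The crop shows a grey barrel with a black knob in a grey block, so it is the right one. Next I measure its centre and the clearances along the path.

Run:
```python
from h import *
from scipy.spatial.transform import Rotation as R
o=get_obs(); print(R.from_euler('xyz',o["tool_rot"],degrees=True).as_matrix().round(3))
for n in ["top","side"]:
    d=read_camera(n)
    w=toworld(d,np.ones((384,512),bool))
    m=(abs(w[:,0]-.555)<.06)&(abs(w[:,1]-.06)<.06)
    for lo,hi in [(.02,.03),(.092,.104),(.118,.135)]:
        q=w[m&(w[:,2]>lo)&(w[:,2]<hi)]
        if len(q)>5:
            c,r=cv2.minEnclosingCircle(q[:,:2].astype(np.float32)); print(n,lo,len(q),np.round(c,4),round(r,4),np.round(np.median(q,0),4),np.round(q.min(0),3),np.round(q.max(0),3))
            if lo==.02: print(cv2.minAreaRect(q[:,:2].astype(np.float32)))
    # tall stuff
    A=np.array([.182,.624]);B=np.array([.557,.06])
    t=np.clip((w[:,:2]-A)@(B-A)/((B-A)@(B-A)),0,1); ds=np.linalg.norm(w[:,:2]-(A+t[:,None]*(B-A)),axis=1)
    for a in np.arange(0,1,.1):
        k=(ds<.12)&(t>=a)&(t<a+.1); 
        if k.any(): print(round(a,1),k.sum(),w[k,2].max().round(3))
d=read_camera("wrist"); cv2.imwrite("pics/w0.png",d["frame"]); print(d["intrinsics"],d["tool_from_camera"])
```

```text
[[ 0.   -0.96  0.28]
 [ 0.    0.28  0.96]
 [-1.   -0.    0.  ]]
top 0.02 426 [0.5577 0.0575] 0.0545 [0.5418 0.0753 0.0254] [0.509 0.008 0.02 ] [0.606 0.105 0.03 ]
((0.5580359697341919, 0.05696762725710869), (0.08031333237886429, 0.0803929790854454), 18.61639976501465)
top 0.092 418 [0.5584 0.0573] 0.0323 [0.5562 0.0588 0.0968] [0.53  0.025 0.092] [0.589 0.089 0.102]
top 0.118 110 [0.5588 0.0572] 0.0135 [0.5576 0.058  0.1277] [0.546 0.044 0.118] [0.572 0.069 0.132]
0.0 1745 0.337
0.1 1244 0.338
0.2 1408 0.024
0.3 1792 0.012
0.4 2160 0.013
0.5 2513 0.058
0.6 2448 0.062
0.7 2399 0.066
0.8 2450 0.083
0.9 2547 0.132
side 0.02 645 [0.5592 0.0536] 0.0555 [0.5406 0.0332 0.0251] [0.509 0.004 0.02 ] [0.61 0.09 0.03]
((0.5588633418083191, 0.054827023297548294), (0.08249809592962265, 0.08146101981401443), 19.562068939208984)
side 0.092 487 [0.5585 0.0541] 0.0328 [0.5536 0.047  0.0964] [0.529 0.021 0.092] [0.59  0.086 0.103]
side 0.118 147 [0.5592 0.0538] 0.0136 [0.558  0.0507 0.1271] [0.547 0.041 0.118] [0.573 0.066 0.13 ]
0.0 4976 0.368
0.1 1092 0.338
0.2 950 0.023
0.3 1058 0.01
0.4 1147 0.011
0.5 1854 0.048
0.6 2331 0.063
0.7 2178 0.03
0.8 2797 0.083
0.9 2627 0.129
[[297.31863964   0.         258.28543538]
 [  0.         297.31863964 195.04658696]
 [  0.           0.           1.        ]] [[ 2.90442770e-04 -3.03866560e-01  9.52714558e-01 -1.51635064e-01]
 [-4.37685899e-04 -9.52714546e-01 -3.03866423e-01  8.38728117e-02]
 [ 9.99999862e-01 -3.28733922e-04 -4.09707160e-04 -1.05020388e-05]
 [ 0.00000000e+00  0.00000000e+00  0.00000000e+00  1.00000000e+00]]
```

View pics/w0.png

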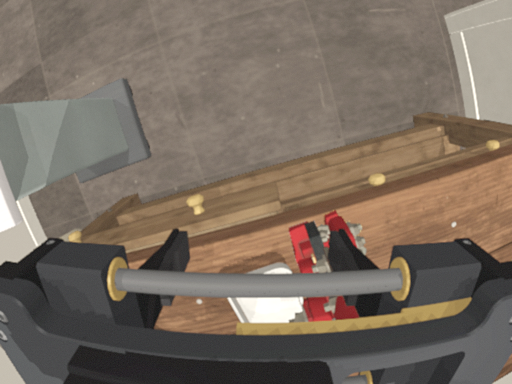

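Emit:
{"method": "servo_tool", "body": {"rows": [19,-28,3,2,0,38,-57,6,4,0,57,-85,9,6,0,76,-114,12,8,0,95,-142,15,10,0,114,-170,18,12,0,133,-199,20,14,0,152,-227,20,16,0,171,-256,20,18,0,190,-284,20,18,0]}}

```text
time_s: 1.58
tool_pos: [0.3728, 0.3384, 0.254]
tool_rot: [-38.1, 89.9, 53.7]
force: [0.1, 0.2, -0.2]
grip_width: 0.0869
```

Emit:
{"method": "servo_tool", "body": {"rows": [19,-28,0,2,0,38,-57,0,4,0,57,-85,0,6,0,76,-114,0,8,0,95,-142,0,10,0,114,-170,0,12,0,133,-199,0,14,0,152,-227,0,16,0,171,-256,0,17,0,186,-284,0,17,0]}}

```text
time_s: 2.42
tool_pos: [0.5591, 0.0543, 0.2539]
tool_rot: [-106.5, 89.9, 2.3]
force: [-0.0, 0.6, 0.7]
grip_width: 0.087
```

Run:
```python
from h import *
from scipy.spatial.transform import Rotation as R
o=get_obs(); M=R.from_euler('xyz',o["tool_rot"],degrees=True).as_matrix(); print(o["time_s"],o["tool_pos"],M.round(3),np.degrees(np.arctan2(M[1,2],M[0,2])),o["qpos"].round(1))
d=read_camera("wrist"); cv2.imwrite("pics/w1.png",d["frame"])
d=read_camera("top"); cv2.imwrite("pics/top1.png",d["frame"])
```

```text
2.4167 [0.55912437 0.05430039 0.25386829] [[ 0.001 -0.947 -0.322]
 [ 0.    -0.322  0.947]
 [-1.    -0.001 -0.   ]] 108.77685490560926 [-32.3   7.1  26.4  95.2  -3.2  78.4 103.4]
```

View pics/w1.png

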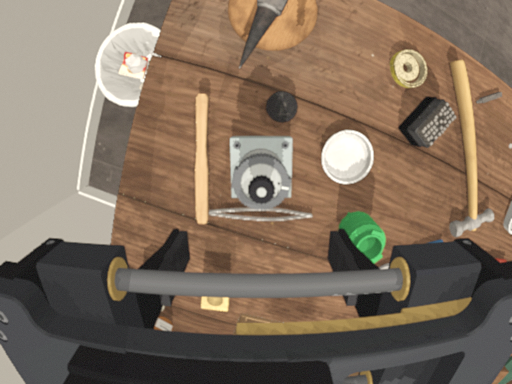

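```bash
cat >> h.py <<'E'
from scipy.spatial.transform import Rotation as Rn
def wproj(d,o,P):
    M=Rn.from_euler('xyz',o["tool_rot"],degrees=True).as_matrix(); T=np.array(d["tool_from_camera"]);K=np.array(d["intrinsics"])
    t=(P-o["tool_pos"])@M; c=(t-T[:3,3])@T[:3,:3]
    r=np.hypot(c[...,0],c[...,1]); th=np.arctan2(r,c[...,2]); s=th/np.maximum(r,1e-9)
    return K[0,2]+K[0,0]*c[...,0]*s, K[1,2]+K[1,1]*c[...,1]*s
def ortho(d,o,z,cx=.5585,cy=.0557,h=.045,n=450,top=False):
    # image up=+y world? columns: +x right, rows: -y down
    g=np.linspace(-h,h,n); X,Y=np.meshgrid(cx+g,cy-g); P=np.stack([X,Y,np.full_like(X,z)],-1)
    if top:
        T=np.array(d["cam_to_world"]);K=np.array(d["intrinsics"]); c=(P-T[:3,3])@T[:3,:3]
        u=K[0,2]+K[0,0]*c[...,0]/c[...,2]; v=K[1,2]+K[1,1]*c[...,1]/c[...,2]
    else: u,v=wproj(d,o,P)
    return cv2.remap(d["frame"],u.astype(np.float32),v.astype(np.float32),cv2.INTER_CUBIC)
E
python3 - <<'E'
from h import *
o=get_obs(); d=read_camera("wrist")
a=ortho(d,o,.0975); b=ortho(d,o,.024,h=.06)
for im,z in ((a,.0975),(b,.024)):
    cv2.drawMarker(im,(225,225),(0,0,255),0,12,1)
cv2.circle(a,(225,225),150,(0,0,255),1)
for an in (19,109,49):
    t=np.radians(an); cv2.line(a,(int(225+165*np.cos(t)),int(225-165*np.sin(t))),(int(225+190*np.cos(t)),int(225-190*np.sin(t))),(0,255,0),2)
im=cv2.hconcat([a,b]); cv2.imwrite("pics/o1.png",cv2.resize(im,(800,400)))
t=read_camera("top"); print(t["range_z"].shape)
E
```

```text
(384, 512)
```

View pics/o1.png

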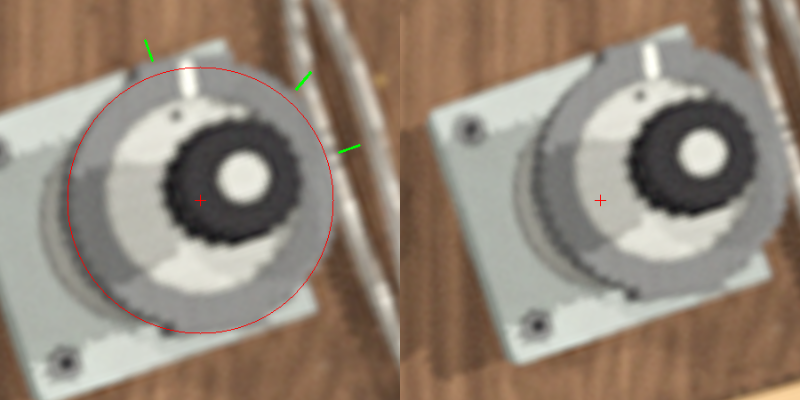

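Run:
```python
from h import *
o=get_obs(); d=read_camera("wrist")
a=ortho(d,o,.0975,h=.04,n=600)
for r in (.030,.0265):
    cv2.circle(a,(300,300),int(r/.04*300),(0,0,255) ,1)
for an in (19,49,96,109,276):
    t=np.radians(an); c,s=np.cos(t),np.sin(t); cv2.line(a,(int(300+250*c),int(300-250*s)),(int(300+290*c),int(300-290*s)),(0,255,0),1)
cv2.imwrite("pics/o2.png",a)
t=read_camera("top"); b=ortho(t,o,.0975,h=.04,n=600,top=True); cv2.imwrite("pics/o2t.png",b)
g=ortho(d,o,.0975,h=.04,n=600).astype(int).min(2)
Y,X=np.indices(g.shape); x=(X-299.5)/300*.04;y=-(Y-299.5)/300*.04; r=np.hypot(x,y);an=np.degrees(np.arctan2(y,x))
m=(g>190)&(r>.024)&(r<.034)&(abs(an-96)<20); print(m.sum(),x[m].mean(),y[m].mean(),an[m].mean()); 
p=np.stack([x[m],y[m]],1); vx,vy,x0,y0=cv2.fitLine(p.astype(np.float32),2,0,1e-3,1e-3).ravel(); print(np.degrees(np.arctan2(vy,vx)))
```

```text
1738 -0.0022843881856540083 0.02847594936708861 94.7326023473365
74.73196
```

View pics/o2.png

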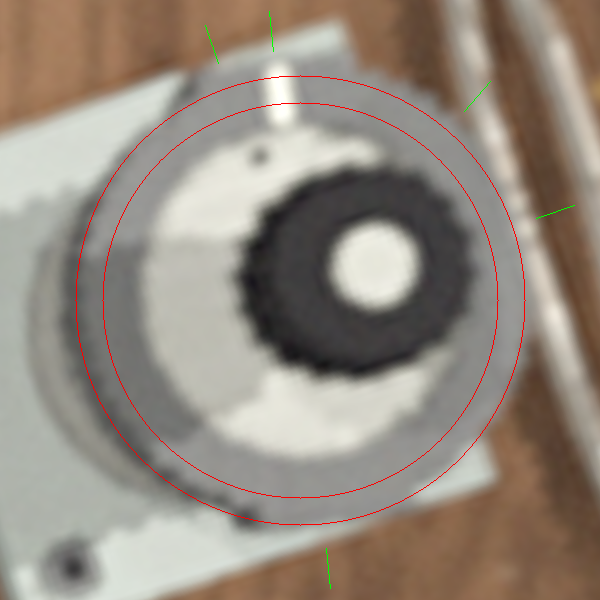

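Emit:
{"method": "servo_tool", "body": {"rows": [30,10,-15,-4,0,60,20,-30,-8,0,80,27,-50,-12,0,80,27,-50,-12,0,80,27,-50,-12,0]}}

```text
time_s: 3.13
tool_pos: [0.6369, 0.0854, 0.2013]
tool_rot: [95.6, 89.7, -167.4]
force: [-0.0, -0.1, 0.3]
grip_width: 0.0872
```

Run:
```python
from h import *
o=get_obs(); d=read_camera("wrist"); print(o["tool_pos"],o["tool_rot"])
a=ortho(d,o,.0975,h=.04,n=600); np.save("a.npy",a)
cv2.circle(a,(300,300),225,(0,0,255) ,1)
for an in (19,49,97,109,277):
    t=np.radians(an); c,s=np.cos(t),np.sin(t); cv2.line(a,(int(300+250*c),int(300-250*s)),(int(300+290*c),int(300-290*s)),(0,255,0),1)
cv2.imwrite("pics/o3.png",a)
```

```text
[0.63685638 0.08535076 0.20130507] [  95.60041248   89.74548489 -167.41224812]
```

View pics/o3.png

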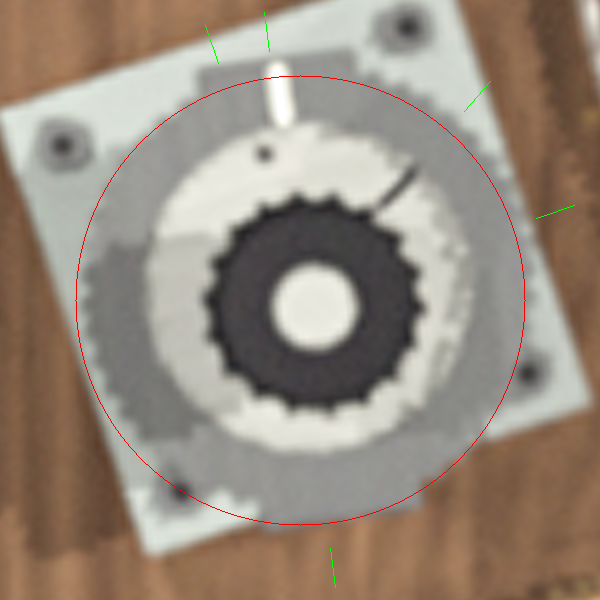

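Emit:
{"method": "servo_tool", "body": {"rows": [-30,-10,0,1,0,-60,-20,0,2,0,-79,-26,0,2,0,-79,-26,0,2,0,-79,-26,0,2,0]}}

```text
time_s: 3.6
tool_pos: [0.5585, 0.057, 0.2057]
tool_rot: [-57.1, 89.8, 41.7]
force: [0.5, -0.2, 0.5]
grip_width: 0.0872
```

```bash
cat > st.py <<'E'
from h import *
o=get_obs(); M=Rn.from_euler('xyz',o["tool_rot"],degrees=True).as_matrix()
print(o["time_s"],o["tool_pos"].round(4),"head",np.degrees(np.arctan2(M[1,2],M[0,2])).round(2),"F",o["force"].round(2),"T",o["wrist_torque"].round(3),"w",round(o["grip_width"],4),"q",o["qpos"].round(1))
E
python3 st.py
```

```text
3.6 [0.5585 0.057  0.2057] head 98.76 F [ 0.55 -0.16  0.51] T [ 0.064  0.01  -0.001] w 0.0872 q [-33.4   8.6  27.7  99.3  -4.3  72.9  94. ]
```

Emit:
{"method": "servo_tool", "body": {"rows": [1,0,-25,0,0,1,0,-50,0,0,1,0,-75,0,0,1,0,-95,0,0,1,0,-108,0,0,1,0,-118,0,0,1,0,-123,0,0,1,0,-123,0,0,1,0,-123,0,0]}}

```text
time_s: 4.35
tool_pos: [0.5608, 0.0572, 0.0814]
tool_rot: [-83.5, 89.9, 15.3]
force: [-0.3, 0.3, 0.4]
grip_width: 0.087
```

```bash
python3 st.py
python3 - <<'E'
from h import *
o=get_obs(); d=read_camera("side"); cv2.imwrite("pics/s2.png",cv2.resize(d["frame"][120:280,210:370],(600,600),interpolation=2))
E
```

```text
4.35 [0.5608 0.0572 0.0814] head 98.76 F [-0.29  0.34  0.38] T [ 0.037  0.026 -0.018] w 0.087 q [-31.8  16.   26.8 106.5  -8.3  59.3  97.1]
```

View pics/s2.png

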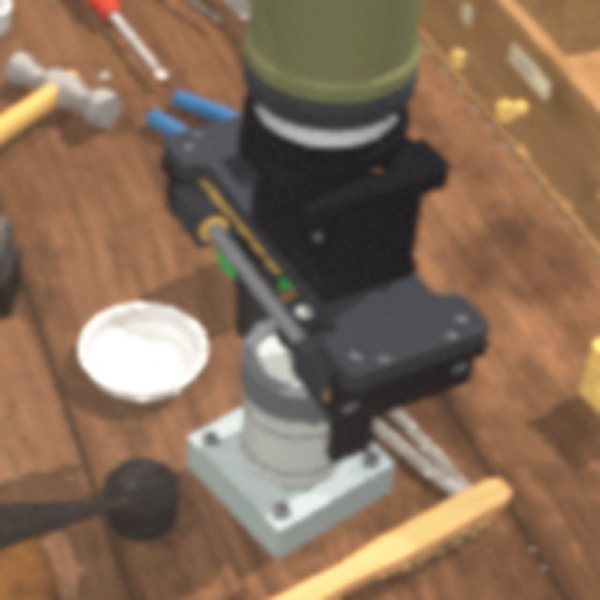

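Emit:
{"method": "servo_tool", "body": {"rows": [0,0,0,0,1,0,0,0,0,1,0,0,0,0,1,0,0,0,0,1,0,0,0,0,1,0,0,0,0,1,0,0,0,0,1,0,0,0,0,1], "force": 25}}

```text
time_s: 5.07
tool_pos: [0.5602, 0.0571, 0.0808]
tool_rot: [-53.3, 90.0, 45.5]
force: [-0.7, 1.0, 2.2]
grip_width: 0.0622
```

```bash
python3 st.py
```

```text
5.0667 [0.5602 0.0571 0.0808] head 98.74 F [-0.7   1.    2.16] T [0.1   0.094 0.014] w 0.0622 q [-31.8  16.   26.8 106.6  -8.3  59.3  97.1]
```

Emit:
{"method": "servo_tool", "body": {"rows": [0,0,0,-4,1,0,0,0,-8,1,0,0,0,-12,1,0,0,0,-16,1,0,0,0,-20,1,0,0,0,-24,1,0,0,0,-28,1,0,0,0,-32,1,0,0,0,-36,1,0,0,0,-40,1]}}

```text
time_s: 5.9
tool_pos: [0.5603, 0.057, 0.0808]
tool_rot: [-55.8, 90.0, 2.7]
force: [-0.5, -0.7, 2.7]
grip_width: 0.0628
```

```bash
python3 st.py
```

```text
5.9 [0.5603 0.057  0.0808] head 58.56 F [-0.53 -0.7   2.73] T [0.004 0.03  0.035] w 0.0628 q [-37.   16.8  32.9 106.8 -10.5  59.4  58.7]
```

Emit:
{"method": "servo_tool", "body": {"rows": [0,0,0,-2,1,0,0,0,-4,1,0,0,0,-6,1,0,0,0,-8,1,0,0,0,-10,1]}}

```text
time_s: 6.32
tool_pos: [0.5602, 0.057, 0.0808]
tool_rot: [-57.9, 90.0, -9.3]
force: [-0.4, 0.4, 2.5]
grip_width: 0.0629
```

```bash
python3 st.py
```

```text
6.3167 [0.5602 0.057  0.0808] head 48.66 F [-0.42  0.38  2.47] T [-0.029  0.041  0.125] w 0.0629 q [-38.3  17.   34.5 106.8 -11.1  59.5  49.3]
```

Emit:
{"method": "servo_tool", "body": {"rows": [0,0,0,-1.5,1,0,0,0,-3,1,0,0,0,-4,1,0,0,0,-5,1]}}

```text
time_s: 6.65
tool_pos: [0.5602, 0.0569, 0.0808]
tool_rot: [-44.3, 90.0, -0.7]
force: [0.3, -0.3, 3.4]
grip_width: 0.0627
```

```bash
python3 st.py
```

```text
6.65 [0.5602 0.0569 0.0808] head 43.67 F [ 0.34 -0.29  3.37] T [-0.061  0.094  0.09 ] w 0.0627 q [-39.   17.1  35.3 106.8 -11.4  59.5  44.5]
```

Emit:
{"method": "servo_tool", "body": {"rows": [0,0,0,-1,1,0,0,0,-2,1,0,0,0,-3,1]}}

```text
time_s: 6.9
tool_pos: [0.5602, 0.0569, 0.0808]
tool_rot: [-36.2, 90.0, 4.5]
force: [0.0, 0.0, 4.1]
grip_width: 0.0623
```

```bash
python3 st.py
```

```text
6.9 [0.5602 0.0569 0.0808] head 40.65 F [0.02 0.04 4.13] T [-0.152  0.106  0.127] w 0.0623 q [-39.4  17.2  35.8 106.8 -11.6  59.6  41.7]
```

Emit:
{"method": "servo_tool", "body": {"rows": [0,0,0,-1,1,0,0,0,-2,1,0,0,0,-3,1]}}

```text
time_s: 7.15
tool_pos: [0.5602, 0.057, 0.0808]
tool_rot: [-31.2, 90.0, 6.4]
force: [-0.3, -1.0, 5.2]
grip_width: 0.0627
```

```bash
python3 st.py;python3 - <<'E'
from h import *
d=read_camera("wrist"); cv2.imwrite("pics/w3.png",d["frame"])
E
```

```text
7.15 [0.5602 0.057  0.0808] head 37.64 F [-0.33 -0.99  5.21] T [-0.164  0.126  0.108] w 0.0627 q [-39.8  17.3  36.3 106.8 -11.7  59.6  38.8]
```

View pics/w3.png

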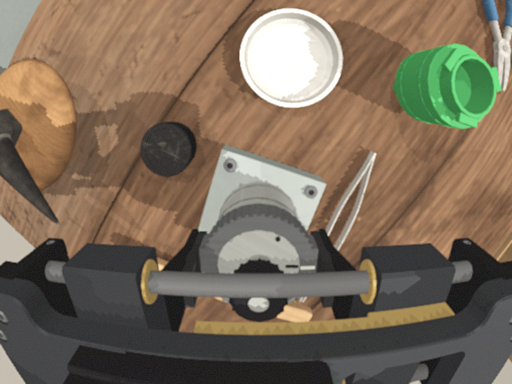

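Run:
```python
import cv2
a=cv2.imread("pics/w3.png")[185:320,190:340]; cv2.imwrite("pics/w3c.png",cv2.resize(a,(600,540),interpolation=2))
```

```text
(no output)
```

View pics/w3c.png

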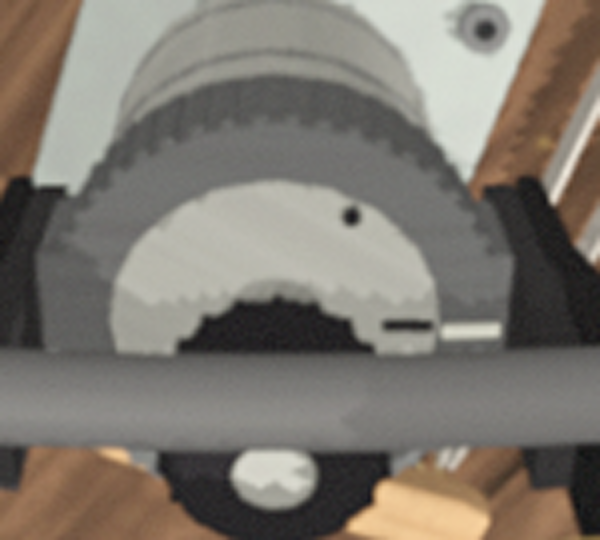

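Emit:
{"method": "servo_tool", "body": {"rows": [0,0,0,-1,1,0,0,0,-2,1,0,0,0,-3,1,0,0,0,-3,1]}}

```text
time_s: 7.53
tool_pos: [0.56, 0.057, 0.0808]
tool_rot: [112.4, 90.0, 147.1]
force: [-0.8, -0.8, 5.9]
grip_width: 0.0627
```

```bash
python3 st.py
```

```text
7.5333 [0.56   0.057  0.0808] head 34.66 F [-0.78 -0.76  5.88] T [-0.139  0.224  0.046] w 0.0627 q [-40.2  17.4  36.7 106.9 -11.9  59.6  36. ]
```

Emit:
{"method": "servo_tool", "body": {"rows": [0,0,0,-1,1,0,0,0,-2,1,0,0,0,-3,1,0,0,0,-3,1]}}

```text
time_s: 7.87
tool_pos: [0.5596, 0.0573, 0.0808]
tool_rot: [130.5, 89.9, 162.2]
force: [-2.4, 1.2, 8.0]
grip_width: 0.0627
```

```bash
python3 st.py
python3 - <<'E'
from h import *
d=read_camera("wrist"); cv2.imwrite("pics/w4c.png",cv2.resize(d["frame"][185:320,190:340],(600,540),interpolation=2))
E
```

```text
7.8667 [0.5596 0.0573 0.0808] head 31.7 F [-2.39  1.19  7.96] T [-0.081  0.535  0.215] w 0.0627 q [-40.7  17.4  37.2 106.9 -12.1  59.7  33.2]
```

View pics/w4c.png

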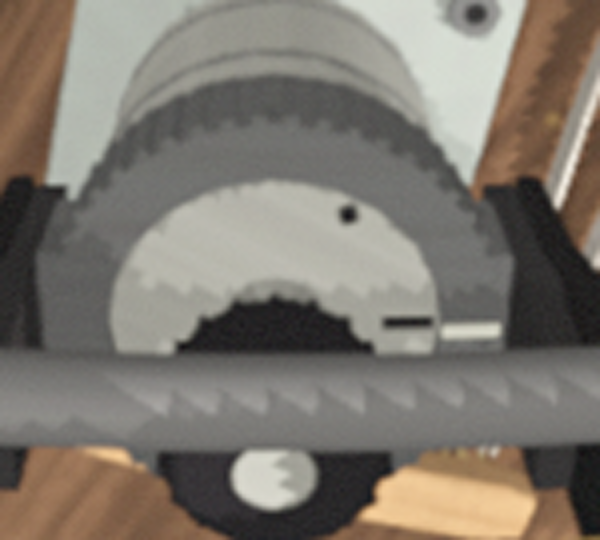

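Emit:
{"method": "servo_tool", "body": {"rows": [0,0,0,-1,1,0,0,0,-2,1,0,0,0,-3,1,0,0,0,-3,1]}}

```text
time_s: 8.25
tool_pos: [0.5595, 0.0572, 0.0808]
tool_rot: [154.1, 89.9, -177.2]
force: [-2.4, -0.4, 6.5]
grip_width: 0.0631
```

```bash
python3 st.py
python3 - <<'E'
from h import *
d=read_camera("wrist"); cv2.imwrite("pics/w5c.png",cv2.resize(d["frame"][185:320,190:340],(600,540),interpolation=2))
E
```

```text
8.25 [0.5595 0.0572 0.0808] head 28.75 F [-2.44 -0.36  6.48] T [-0.116  0.576  0.457] w 0.0631 q [-41.1  17.5  37.7 106.9 -12.3  59.7  30.4]
```

View pics/w5c.png

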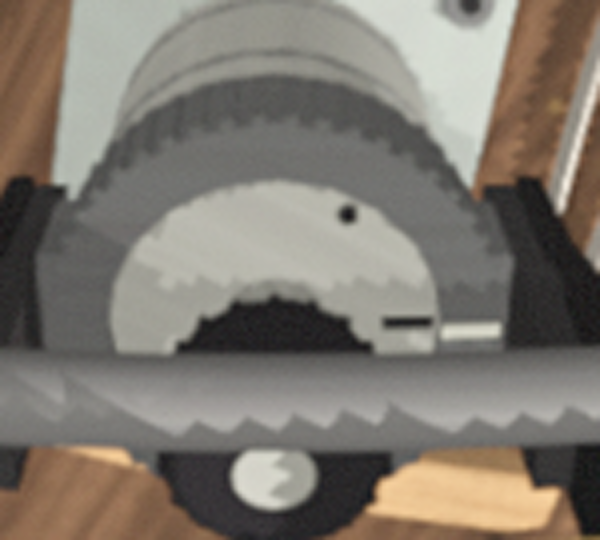

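Emit:
{"method": "servo_tool", "body": {"rows": [0,0,0,0,0,0,0,0,0,0,0,0,0,0,0,0,0,0,0,0,0,0,0,0,0,0,0,0,0,0,0,20,0,0,0,0,50,0,0,0,0,85,0,0,0,0,120,0,0]}}

```text
schema error: expected a multiple of 5 numbers
```

```bash
python3 st.py
```

```text
8.3 [0.5595 0.0572 0.0808] head 28.78 F [-2.2  -0.01  6.93] T [-0.157  0.557  0.441] w 0.0629 q [-41.1  17.5  37.7 106.9 -12.3  59.7  30.4]
```

Emit:
{"method": "servo_tool", "body": {"rows": [0,0,0,0,0,0,0,0,0,0,0,0,0,0,0,0,0,0,0,0,0,0,0,0,0,0,0,15,0,0,0,0,40,0,0,0,0,70,0,0,0,0,100,0,0,0,0,120,0,0]}}

```text
time_s: 9.13
tool_pos: [0.5609, 0.0569, 0.2033]
tool_rot: [-12.2, 89.8, 16.5]
force: [0.9, -0.4, -0.3]
grip_width: 0.0871
```

Emit:
{"method": "servo_tool", "body": {"rows": [14,-24,0,0,0,28,-48,0,0,0,41,-73,0,0,0,41,-73,0,0,0,41,-73,0,0,0]}}

```text
time_s: 9.55
tool_pos: [0.6011, -0.0183, 0.2004]
tool_rot: [-129.3, 89.9, -100.8]
force: [-0.2, 0.3, 0.3]
grip_width: 0.0874
```

```bash
python3 st.py
python3 - <<'E'
from h import *
o=get_obs(); d=read_camera("wrist"); print(o["tool_pos"],o["tool_rot"])
a=ortho(d,o,.0975,cx=.5598,cy=.057,h=.04,n=600)
for an in (19,49,109): 
    t=np.radians(an); c,s=np.cos(t),np.sin(t); cv2.line(a,(int(300+250*c),int(300-250*s)),(int(300+290*c),int(300-290*s)),(0,255,0),1)
cv2.drawMarker(a,(300,300),(0,0,255))
cv2.imwrite("pics/o6.png",a)
E
```

```text
9.55 [ 0.6011 -0.0183  0.2004] head 28.5 F [-0.19  0.33  0.34] T [-0.004 -0.011  0.007] w 0.0874 q [-35.8  16.1  42.   94.3 -11.1  73.8  36.7]
[ 0.60112034 -0.0182646   0.20036016] [-129.25683471   89.93619073 -100.75597931]
```

View pics/o6.png

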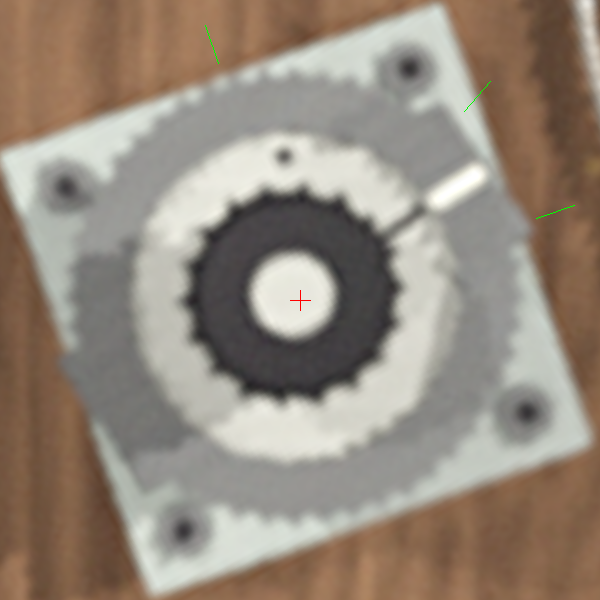

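Emit:
{"method": "servo_tool", "body": {"rows": [-14,24,0,0,0,-28,48,0,0,0,-42,74,0,0,0,-42,74,-20,0,0,-42,74,-45,0,0,-42,74,-65,0,0,-42,74,-78,0,0,-42,74,-84,0,0,-42,74,-87,0,0,-42,74,-87,0,0]}}

```text
time_s: 10.43
tool_pos: [0.5591, 0.0583, 0.1136]
tool_rot: [94.0, 90.0, 122.7]
force: [-0.3, -0.1, 0.6]
grip_width: 0.0872
```

```bash
python3 st.py
python3 - <<'E'
from h import *
d=read_camera("side"); cv2.imwrite("pics/s7.png",cv2.resize(d["frame"][160:280,230:350],(600,600),interpolation=2))
E
```

```text
10.4333 [0.5591 0.0583 0.1136] head 28.76 F [-0.26 -0.06  0.56] T [-0.083  0.02  -0.   ] w 0.0872 q [-42.6  15.1  39.  105.4 -10.6  63.2  29. ]
```

View pics/s7.png

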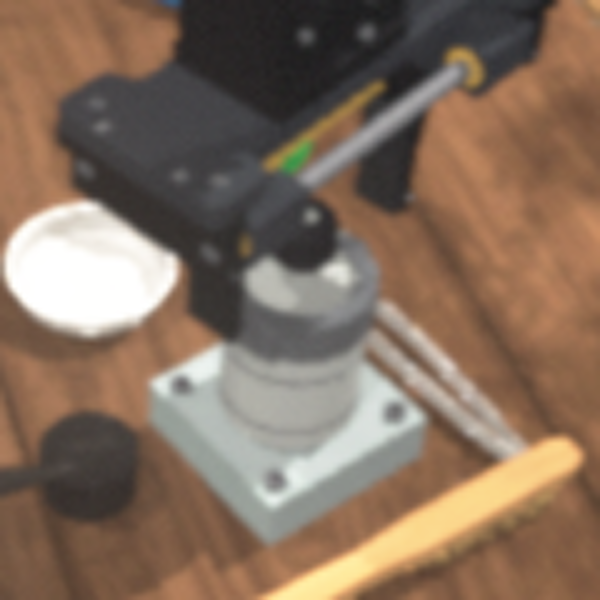

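Emit:
{"method": "servo_tool", "body": {"rows": [0,-1,0,0,0.5,0,-1,0,0,1,0,-1,0,0,1,0,-1,0,0,1,0,-1,0,0,1,0,-1,0,0,1,0,-1,0,0,1,0,-1,0,0,1,0,-1,0,0,1,0,-1,0,0,1], "force": 50}}

```text
time_s: 11.32
tool_pos: [0.559, 0.057, 0.1135]
tool_rot: [-128.1, 90.0, -99.3]
force: [-0.0, 0.4, -0.1]
grip_width: 0.0285
```

```bash
python3 st.py
```

```text
11.3167 [0.559  0.057  0.1135] head 28.74 F [-0.02  0.41 -0.05] T [-0.096  0.018  0.002] w 0.0285 q [-42.5  15.1  39.  105.4 -10.6  63.2  29.1]
```

Emit:
{"method": "servo_tool", "body": {"rows": [0,0,0,0,1,0,0,0,0,1,0,0,0,0,1]}}

```text
time_s: 11.57
tool_pos: [0.5591, 0.0571, 0.1136]
tool_rot: [-22.8, 90.0, 5.9]
force: [-0.3, -0.0, -0.3]
grip_width: 0.0248
```

```bash
python3 st.py
```

```text
11.5667 [0.5591 0.0571 0.1136] head 28.74 F [-0.31 -0.04 -0.3 ] T [-0.019 -0.078  0.032] w 0.0248 q [-42.5  15.1  39.  105.4 -10.6  63.2  29.1]
```

Emit:
{"method": "servo_tool", "body": {"rows": [0,0,1,0,1,0,0,2,0,1,0,0,4,0,1,0,0,6,0,1,0,0,8,0,1,0,0,10,0,1,0,0,12,0,1]}}

```text
time_s: 12.15
tool_pos: [0.5585, 0.0569, 0.1254]
tool_rot: [166.4, 89.9, -164.9]
force: [-0.9, 0.1, -6.6]
grip_width: 0.0249
```

```bash
python3 st.py
python3 - <<'E'
from h import *
d=read_camera("side"); cv2.imwrite("pics/s8.png",cv2.resize(d["frame"][160:280,230:350],(600,600),interpolation=2))
E
```

```text
12.15 [0.5585 0.0569 0.1254] head 28.73 F [-0.87  0.14 -6.64] T [-0.13   0.014  0.025] w 0.0249 q [-42.8  14.3  39.3 104.8  -9.9  64.5  28.6]
```

View pics/s8.png

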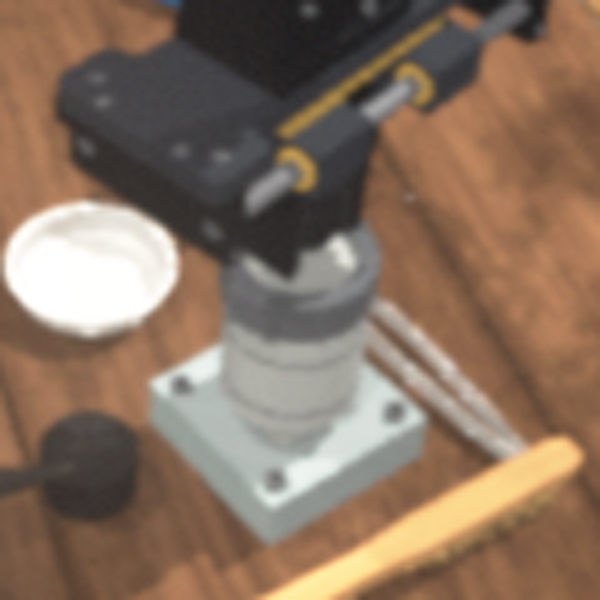

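Emit:
{"method": "servo_tool", "body": {"rows": [0,0,4,0,1,0,0,10,0,1,0,0,18,0,1,0,0,28,0,1,0,0,38,0,1,0,0,48,0,1,0,0,58,0,1,0,0,68,0,1,0,0,76,0,1,0,0,80,0,1]}}

```text
time_s: 13.03
tool_pos: [0.5597, 0.0571, 0.2073]
tool_rot: [-9.0, 89.9, 19.8]
force: [-0.3, -0.7, -6.2]
grip_width: 0.0247
```

Emit:
{"method": "servo_tool", "body": {"rows": [0,0,0,0,1,0,0,0,0,1,0,0,0,0,1,0,0,0,0,1,0,0,0,0,1,0,0,0,0,1]}}

```text
time_s: 13.53
tool_pos: [0.5588, 0.0569, 0.2051]
tool_rot: [176.7, 90.0, -154.5]
force: [-0.5, -0.5, -6.5]
grip_width: 0.0246
```

```bash
python3 st.py
python3 - <<'E'
from h import *
d=read_camera("side"); im=d["frame"]; cv2.imwrite("pics/s9.png",cv2.resize(im[120:280,220:380],(600,600),interpolation=2))
for r in cut_out("barrel",d)[:3]:
    w=toworld(d,r["pixels"]); print(r["score"],r["extent"],np.percentile(w,[1,5,50,95],axis=0).round(3))
    v,u=np.nonzero(r["pixels"]);
E
```

```text
13.5333 [0.5588 0.0569 0.2051] head 28.73 F [-0.49 -0.53 -6.45] T [-0.111  0.037 -0.075] w 0.0246 q [-44.3   9.8  40.   99.5  -6.5  73.2  26. ]
0.69 [272.6, 184.1, 13.2, 29.6] [[ 0.494 -0.011 -0.001]
 [ 0.529  0.058  0.001]
 [ 0.577  0.206  0.044]
 [ 0.592  0.28   0.19 ]]
0.68 [289.9, 206.8, 35.8, 28.9] [[0.531 0.026 0.102]
 [0.531 0.027 0.109]
 [0.549 0.032 0.142]
 [0.576 0.052 0.165]]
```

View pics/s9.png

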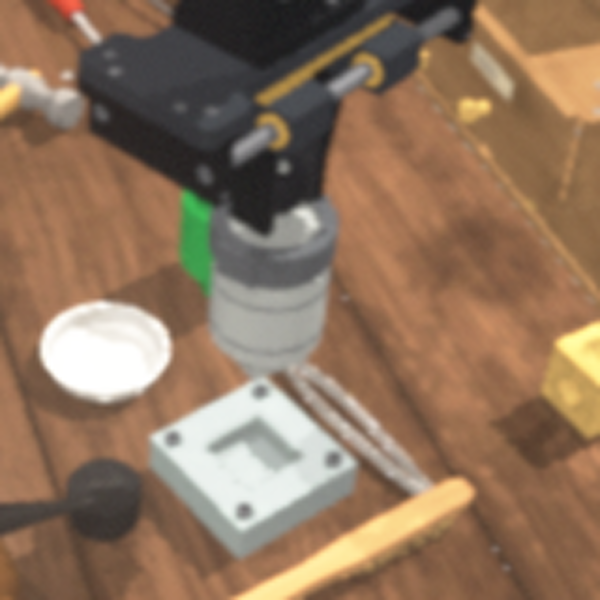

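Emit:
{"method": "servo_tool", "body": {"rows": [0,0,0,0,1,0,0,0,0,1,0,0,0,0,1,0,0,0,0,1,0,0,0,0,1,0,0,0,0,1,0,0,0,0,1,0,0,0,0,1,0,0,0,0,1,0,0,0,0,1]}}

```text
time_s: 14.47
tool_pos: [0.559, 0.057, 0.2056]
tool_rot: [-22.9, 90.0, 5.9]
force: [0.1, 0.4, -6.5]
grip_width: 0.0244
```

```bash
python3 st.py
python3 - <<'E'
from h import *
from scipy.optimize import least_squares
d=read_camera("side"); w=toworld(d,np.ones((384,512),bool))
m=(abs(w[:,0]-.559)<.035)&(abs(w[:,1]-.057)<.04)&(w[:,2]>.085)&(w[:,2]<.20); w=w[m]
print(len(w),w[:,2].min())
q=w[(w[:,2]>.12)&(w[:,2]<.163)]
def f(p):
    a=np.array([p[2],p[3],1]);a/=np.linalg.norm(a); v=q-np.array([p[0],p[1],.142]); return np.linalg.norm(np.cross(v,a),axis=1)-.0285
s=least_squares(f,[.559,.057,0,0],loss="soft_l1",f_scale=.001); print(s.x.round(4),"tilt deg",np.degrees(np.hypot(s.x[2],s.x[3])).round(2),"rms",np.sqrt(np.mean(f(s.x)**2)).round(4),len(q))
# ring top/ plate: plane
for lo,hi in((.178,.195),):
    k=w[(w[:,2]>lo)&(w[:,2]<hi)&(np.hypot(w[:,0]-.559,w[:,1]-.055)<.029)]; print(len(k),np.percentile(k[:,2],[5,50,95]).round(4))
e=read_camera("wrist"); cv2.imwrite("pics/w10.png",cv2.resize(e["frame"][185:320,190:340],(600,540),interpolation=2))
E
```

```text
14.4667 [0.559  0.057  0.2056] head 28.74 F [ 0.11  0.44 -6.48] T [-0.036  0.001  0.004] w 0.0244 q [-44.3   9.7  40.   99.4  -6.5  73.2  26. ]
1282 0.09990678251878793
[ 5.595e-01  5.570e-02  4.000e-04 -6.000e-04] tilt deg 0.04 rms 0.0008 525
315 [0.1853 0.1885 0.1906]
```

View pics/w10.png

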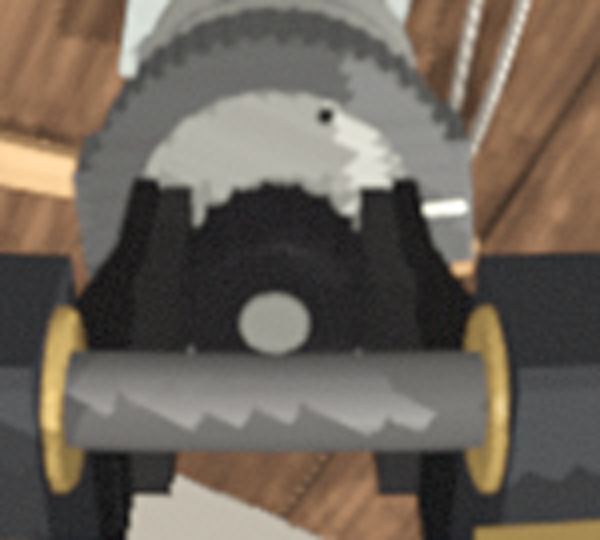

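Emit:
{"method": "servo_tool", "body": {"rows": [0,0,0,0,1,0,0,0,0,1,0,0,0,0,1,0,0,0,0,1,0,0,0,0,1,0,0,0,0,1,0,0,0,0,1,0,0,0,0,1,0,0,0,0,1,0,0,0,0,1]}}

```text
time_s: 15.4
tool_pos: [0.559, 0.057, 0.2056]
tool_rot: [-63.9, 90.0, -35.1]
force: [-0.0, 0.7, -7.3]
grip_width: 0.0252
```

Emit:
{"method": "servo_tool", "body": {"rows": [0,0,0,0,1,0,0,0,0,1,0,0,0,0,1,0,0,0,0,1,0,0,0,0,1,0,0,0,0,1,0,0,0,0,1,0,0,0,0,1,0,0,0,0,1,0,0,0,0,1]}}

```text
time_s: 16.23
tool_pos: [0.559, 0.057, 0.2056]
tool_rot: [-6.8, 90.0, 22.0]
force: [-0.1, -0.5, -5.9]
grip_width: 0.0247
```

```bash
python3 st.py
python3 - <<'E'
from h import *
d=read_camera("side"); w=toworld(d,np.ones((384,512),bool))
m=(abs(w[:,0]-.559)<.035)&(abs(w[:,1]-.057)<.04)&(w[:,2]>.085)&(w[:,2]<.20); w=w[m]; print(w[:,2].min(),np.median(w,0))
k=w[(w[:,2]>.178)&(w[:,2]<.195)&(np.hypot(w[:,0]-.559,w[:,1]-.055)<.029)]; print(np.percentile(k[:,2],[5,50,95]).round(4))
print(sign_off())
E
```

```text
16.2333 [0.559  0.057  0.2056] head 28.74 F [-0.12 -0.49 -5.9 ] T [-0.082  0.082 -0.072] w 0.0247 q [-44.3   9.7  40.1  99.4  -6.5  73.2  26. ]
0.1009484482094325 [0.55039376 0.03457197 0.16748695]
[0.1856 0.1885 0.1909]
the job is handed in; nothing more can be done
None
```

The ring is locked, and the barrel is held by its black knob, level and still over the block. I handed the job in at about 16.3 s of the 51 s allowed.

- **Locking:** I gripped the ring by its thumb pads and turned it clockwise until it stopped. The torque rose to about 0.45 N m, and the cover and barrel turned along with it. Seen from above, the index line was in line with the locked bar, about 61° from the open dot, where 60° is right. The index line and the bar measured about 1.5° apart, which is within what the picture can resolve.
- **Lifting:** I took the knob with 50 N and lifted straight up. The whole barrel came along, pulling about 6.5 N at the wrist.
- **Last checks:** The foot is about 10 cm above the bench and the tilt fits to about 0.04°. The pose did not change over more than 2 s of holding.

After the lift the gripper hid the locked bar, so I could not check the marks against each other again. The ring was not touched after the last clear view. I did not touch anything else on the bench.

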